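# Clamp the tube pump and switch it on

### The arm

A 6-joint arm with a two-finger parallel gripper is mounted at the origin on the work surface. World frame = base frame: x ahead of the robot, y to its left, z up, the work surface at z = 0. Lengths are in m, angles in rad, forces in N, time in s.
With the tool pointing down it reaches from about 0.35 to 0.8 m from the base axis. Payload 7.3 kg.
Tool frame: the origin (TCP) lies on the mounting face of the last link; the fingertips stand 173 mm ahead of it and the grasp point (between the pads) lies 155 mm ahead of it (arm.hold_point_z is the distance from the TCP to the grasp point, in m); z points along the fingers, y is the line along which they close (so a half turn about z gives the same grasp; the last joint's range is limited). The gripper opens to 85 mm and grips with 20 to 120 N. Pads are 22 mm wide; open, the fingers measure 114 mm over their backs; the gripper's body (76 mm by 85 mm) begins 54 mm behind the grasp point. The pads swing forward as they close: fully open they stand 13 mm farther back than shut.
Start: joints at [1.071, 0.342, 1.524, -0, 1.275, -0.146], TCP at [0.182, 0.492, 0.405] pointing down, gripper open.
Joint ranges: [-2.53, 2.53], [-0.77, 2.02], [0.04, 2.7], [-1, 4.14], [0.28, 2.66], [-3.11, 3.11]. Speed limits (rad/s): [2.57, 2.57, 3.14, 3.14, 3.14, 3.14].

### API

Orientations are given as a unit quaternion [x, y, z, w].
In Python, from workcell import arm, snapshot, nets gives the robot as it stands.
- The arm moves only by the tool drive_tool, never from a script. Its argument "steps" is text: rows parted by semicolons, each of 7 numbers parted by spaces: the shift along the tool's x, y, z in m, then the turn, a rotation vector about the tool's x, y, z in rad, then the finger opening in m, from 0 to 0.0854. In form: tx ty tz wx wy wz jaw; .... A call has 1 to 20 rows; each row is the pose to reach, as a shift and turn from the pose commanded when the call began, along the tool's axes at that moment; what a row does not reach only later rows make up. A row lasts 1/12 s, in which the tool goes at most 41.7 mm and 7.16 degrees, less where a joint would pass 70% of its speed; a pose out of reach is approached as far as the arm can. A call with a gripper value outside its range is refused whole. The fingers move at their own pace and stop on an object; "force" is the grip in N (left out, the last holds). Time passes only in rows, so rows that repeat a pose let the fingers close. It gives the time, the measured TCP pose, the force, the opening and the grip force at its end, in the units of the state.
- arm.read_state(): the state, without advancing time (a new reading comes with each control period).
- snapshot(name): name is "scene" or "top" or "wrist"; returns a dict with "color" (480x640x3 uint8, red, green, blue), "mtx" (3x3 intrinsics, pixels), "R" (3x3) and "t" (3): a world point X has camera coordinates R X + t. Camera axes: x right, y down, z forward; pixel columns grow to the right and rows downward; lengths in m; the calibration is good to about 2 mm. A picture is of the moment at which its call begins. There is no depth.
- arm.finish_job(): hands the job in; it is judged then, once.
Trained networks look in a picture, given as the dict that the camera call returned (one of the last four; its "shot" number tells which), for a name from the list of things; names that differ only in an ending like _2 or _b are one class to them, and where a whole thing is asked for, a point or a joint stands for the part that bears it (a point fixed in the world has none). Each returns a list of dicts, best first, with "conf" (0 to 1); they miss things now and then, are a little off and sometimes report something else, mostly with a low value. They report only what shows in the picture. A call takes as long as a camera call.
- nets.find_in(picture, label): "centre" ([column, row] in pixels, amid what is visible of it).
- nets.trace(picture, label): "region" (480x640 bool, what is visible of it) and "centre" ([column, row] in pixels, amid what is visible of it).
- nets.place_of(picture, label): "centre" ([column, row] in pixels: a listed point, or the origin of a listed thing).
The state is a dict: "time": time; "q": joint angles; "joint_vel": joint speeds; "joint_efforts": joint torques, N m; "ee_pos": TCP position; "tool_rot": TCP orientation; "wrist_force": force on the tool from outside, world axes, zero at the start; "ft_torque": the same for the moment, N m; "gripper_width": opening from 0.0 (shut) to 1.0 (fully open); "grasp_force": force on a finger pad.
Only numpy, scipy, OpenCV 4.12 (cv2) and the standard library are available. Lean on these libraries where they do the work, as an engineer would, in place of code of your own. Each camera call takes 0.05 s, during which the arm holds its last target. There are 200 camera calls.

### The job

Start the pump that has the conical flask on its side tray: first push its clamp bail over to the far side, away from the robot, until it snaps into its clamped position, then flip its toggle switch over to on, towards the tray. Only push with the fingertips: grip and lift nothing, do not shift either pump, and leave the other pump and everything standing around as they are.

Things in the scene. Friction and masses are not known exactly. Their poses are not given: they have to be found in the camera images.
- feed_pump: the pump to start: a loose benchtop tube pump of about 4 kg on rubber feet, grey case 200 (x) x 130 (y) x 85 mm with a white top panel. Origin under the middle of the case, on the table; z up. Its front, -x end looks roughly to the robot. A black pump head 80 x 60 mm stands on the panel, centred at x = +30 mm, top 121 mm above the table. A steel tray 120 x 105 mm, floor 8 mm high, sticks out on its -y side with the conical flask on it; the flask tells it from the other pump
- spare_pump: the other pump, same in every way (same frame) but with a brown round bottle on its tray; its clamp bail is open and its switch off, to be left so
- feed_pump_bar (a point): middle of the grip bar of the feed pump's clamp bail: a black bar 14 mm thick and 84 mm long (along the pump's y) across the ends of two thin steel side arms 76 mm apart, 70 mm long from the pivot. Moves with the bail
- feed_pump_clamp_pivot (a point): middle of the bail's pivot line (along the pump's y), at x = 30 mm, 100 mm above the pump's underside. The bar stands 56 mm above it at either end position and 70 mm when upright; the head's top is 21 mm above it
- feed_pump_clamp (a joint): angle of the feed pump's clamp bail, rad: 0 = open, leaning 0.65 rad towards the pump's -x (the robot's side); 0.65 = upright; 1.3 = clamped, leaning to the pump's +x against its stop. Sprung over centre: it resists with about 3 N at the bar up to upright, then snaps over by itself
- feed_pump_bat (a point): centre of the 13 mm ball end of the dark steel bat (7 mm thick, 36 mm from pivot to ball) of the feed pump's on/off toggle switch, on the panel in front of the pump head. Moves with the bat
- feed_pump_switch_pivot (a point): pivot of the toggle switch (axis along the pump's x), at x = -68 mm, y = 0, 88 mm above the pump's underside, 3 mm above the panel
- feed_pump_switch (a joint): angle of the feed pump's toggle switch, rad: 0 = off, leaning 0.45 rad to the pump's +y; 0.45 = upright; 0.9 = on, leaning to the pump's -y (its tray side). Sprung over centre: resists with about 2 N at the ball, then snaps over
- spare_pump_clamp (a joint): angle of the spare pump's bail, as for the feed pump; stays 0
- spare_pump_switch (a joint): angle of the spare pump's switch, as for the feed pump; stays 0
- flask: stoppered conical glass flask, 85 mm across the foot, 143 mm high, standing loose on the feed pump's tray; origin under its foot
- bottle: brown glass bottle, 68 mm across, 140 mm high, loose on the spare pump's tray; origin under its foot
- jar: small clear jar, 40 mm across, 55 mm high, on the table before the feed pump; origin under its foot
- beaker: glass beaker, 60 mm across, 70 mm high, on the table before the spare pump; origin under its foot
- driver: screwdriver 180 mm long lying on the table beyond the pumps; origin at its underside
- probe: glass electrode 170 mm long with a black head, lying at the left; origin at its underside
- tub: white lidded tub, 76 mm across, 80 mm high, at the right; origin under its foot

How it is judged:
By the outcome, as a careful person would: the job done as asked, in the order asked, and still so for the second after the job is handed in, with the robot touching nothing.
It also fails if it takes over 38 s, if anything falls off the work surface, if the arm or the gripper's body presses on something with over 40 N, if the wrist force passes 120 N, or if a joint passes its speed limit or range.

## Working session

There is one attempt and no reset: what is moved stays moved. The work goes in short steps, Python scripts to look and compute and a tool call to move; the robot and the scene stay as the last step left them, time stands still between calls to the robot, and variables do not carry over. Pictures are saved under pics/ and viewed, at most 10 in all, crops included, and the job is handed in when it is done.

Besides the shell and the picture viewer there is one more tool, called after "Request:" by a JSON object that holds its "op" and its "data", one argument or row to a line. drive_tool: Moves the arm, as the interface text tells. Its arguments: {"type":"object","properties":{"steps":{"type":"string"},"force":{"type":"number"}},"required":["steps"]}

```bash
mkdir -p pics
cat > h.py <<'E'
import numpy as np, cv2
from workcell import arm, snapshot, nets
def ray(s,px):
    d=np.linalg.inv(s["mtx"])@np.array([px[0],px[1],1.]); R=np.array(s["R"]); t=np.array(s["t"])
    return -R.T@t, R.T@d
def onz(s,px,z):
    o,d=ray(s,px); return o+d*(z-o[2])/d[2]
def proj(s,X):
    c=np.array(s["R"])@np.array(X)+np.array(s["t"]); p=s["mtx"]@c; return p[:2]/p[2]
def tri(obs):
    A=np.zeros((3,3)); b=np.zeros(3)
    for s,px in obs:
        o,d=ray(s,px); d=d/np.linalg.norm(d); P=np.eye(3)-np.outer(d,d); A+=P; b+=P@o
    X=np.linalg.solve(A,b); return X,[np.round(proj(s,X)-px,1) for s,px in obs]
E
python3 - <<'E'
from h import *
S={n:snapshot(n) for n in("scene","top")}
for n,s in S.items():
    cv2.imwrite(f"pics/{n}0.png",s["color"][:,:,::-1])
names=["feed_pump","spare_pump","feed_pump_bar","feed_pump_clamp_pivot","feed_pump_bat","feed_pump_switch_pivot","flask","bottle","jar","beaker","tub"]
for k in names:
    for n,s in S.items():
        print(k,n,[(np.round(d["centre"]).tolist(),round(d["conf"],2)) for d in nets.place_of(s,k)[:3]])
st=arm.read_state(); print(st["ee_pos"],st["tool_rot"],st["time"])
E
```

```text
feed_pump scene [([364.0, 239.0], 0.79)]
feed_pump top [([223.0, 269.0], 0.88)]
spare_pump scene [([263.0, 315.0], 0.75)]
spare_pump top [([208.0, 262.0], 0.74), ([382.0, 261.0], 0.69)]
feed_pump_bar scene [([366.0, 191.0], 0.75)]
feed_pump_bar top [([210.0, 261.0], 0.56), ([214.0, 329.0], 0.25)]
feed_pump_clamp_pivot scene [([373.0, 217.0], 0.81)]
feed_pump_clamp_pivot top [([219.0, 252.0], 0.7)]
feed_pump_bat scene []
feed_pump_bat top [([199.0, 288.0], 0.46), ([208.0, 261.0], 0.35)]
feed_pump_switch_pivot scene [([352.0, 206.0], 0.78)]
feed_pump_switch_pivot top [([206.0, 289.0], 0.92)]
flask scene []
flask top [([264.0, 280.0], 0.55)]
bottle scene [([234.0, 339.0], 0.64)]
bottle top [([200.0, 283.0], 0.51)]
jar scene [([329.0, 217.0], 0.51)]
jar top [([218.0, 328.0], 0.62)]
beaker scene [([216.0, 289.0], 0.85), ([362.0, 242.0], 0.54)]
beaker top [([391.0, 326.0], 0.85), ([382.0, 261.0], 0.31)]
tub scene [([141.0, 380.0], 0.83)]
tub top [([509.0, 270.0], 0.88)]
[0.18188204 0.49247619 0.40469949] [1.75991111e-01 9.84391756e-01 1.94780524e-05 1.43895200e-05] 1.2
```

View pics/scene0.png

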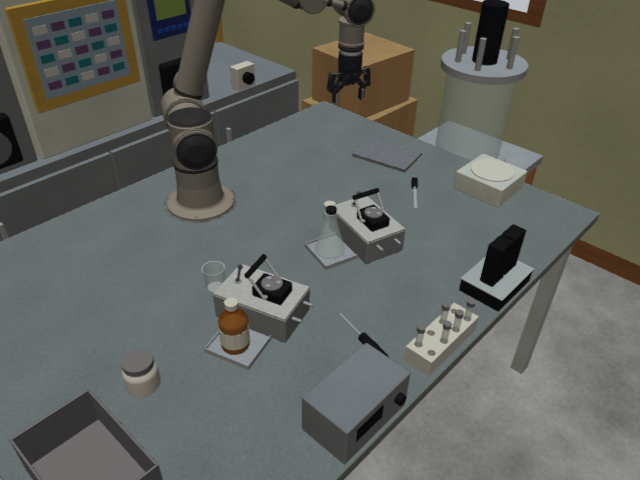

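View pics/top0.png

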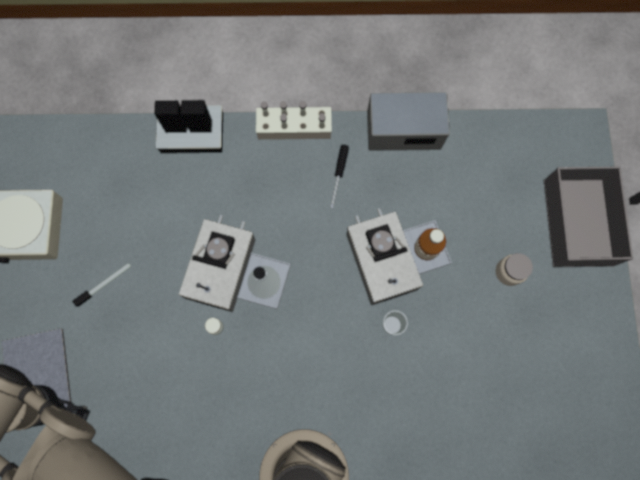

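The scene view shows the feed pump (flask) at about (370,225), with its bail leaning towards the robot. In the top view its panel corners are about (205,220), (254,236), (226,309) and (180,295). The jar is at (213,325), in front of the pump.

```bash
cat > m.py <<'E'
from h import *
S={n:snapshot(n) for n in("scene","top")}
P={n:{k:nets.place_of(s,k)[0]["centre"] for k in["feed_pump_bar","feed_pump_clamp_pivot","feed_pump_switch_pivot"]} for n,s in S.items()}
for k,z in [("feed_pump_bar",.156),("feed_pump_clamp_pivot",.1),("feed_pump_switch_pivot",.088)]:
    print(k,*[np.round(onz(S[n],P[n][k],z),4) for n in S],tri([(S[n],P[n][k]) for n in S]))
s=S["top"]
c=np.array([onz(s,p,.085)[:2] for p in[(205,220),(254,236),(226,309),(180,295)]]);print(c.round(4),c.mean(0))
ax=(c[0]+c[1]-c[2]-c[3])/2; print(np.linalg.norm(ax),np.arctan2(ax[1],ax[0]))
ay=(c[0]+c[3]-c[1]-c[2])/2; print(np.linalg.norm(ay),np.arctan2(ay[1],ay[0])-np.pi/2)
for n in S:
  for l in ("feed_pump","flask"):
    t=nets.trace(S[n],l)
    for d in t[:2]: print(n,l,d["conf"],d["centre"],cv2.minAreaRect(np.argwhere(d["region"])[:,::-1].astype(np.float32)))
im=s["color"][200:345,160:310,::-1]; a=cv2.resize(im,None,fx=4,fy=4,interpolation=cv2.INTER_CUBIC)[:, :400*2]
cv2.imwrite("pics/topc.png",a)
im=S["scene"]["color"][175:270,295:415,::-1]
cv2.imwrite("pics/scenec.png",cv2.resize(im,None,fx=6,fy=6,interpolation=cv2.INTER_CUBIC))
E
python3 m.py
```

```text
feed_pump_bar [0.4899 0.2097 0.156 ] [0.4962 0.2161 0.156 ] (array([0.49285896, 0.21259466, 0.15725247]), [array([ 1.5, -0.4]), array([1.4, 1.3])])
feed_pump_clamp_pivot [0.5452 0.1916 0.1   ] [0.5316 0.2002 0.1   ] (array([0.53510325, 0.20311416, 0.08862475]), [array([-0.5,  0.1]), array([-0.4, -0.4])])
feed_pump_switch_pivot [0.4492 0.2203 0.088 ] [0.4397 0.2324 0.088 ] (array([0.44040329, 0.2333068 , 0.07782931]), [array([ 0.4, -0.1]), array([0.4, 0.3])])
[[0.6138 0.2406]
 [0.5712 0.1176]
 [0.3907 0.1829]
 [0.4259 0.2953]] [0.50042133 0.20911156]
0.19371453666873864 -0.3149078604895623
0.12398062230271693 -0.3192109212540384
scene feed_pump 0.63 [366.3, 231.7] ((353.5076904296875, 236.13845825195312), (72.18821716308594, 95.0105972290039), 60.2551155090332)
scene flask 0.92 [331.0, 237.2] ((329.5, 232.0), (54.0, 29.0), 90.0)
top feed_pump 0.87 [227.2, 264.8] ((238.2054443359375, 267.66455078125), (98.91552734375, 90.6021499633789), 17.447187423706055)
top flask 0.56 [261.7, 283.5] ((263.7500305175781, 281.7500305175781), (31.819805145263672, 32.526912689208984), 45.0)
```

View pics/topc.png

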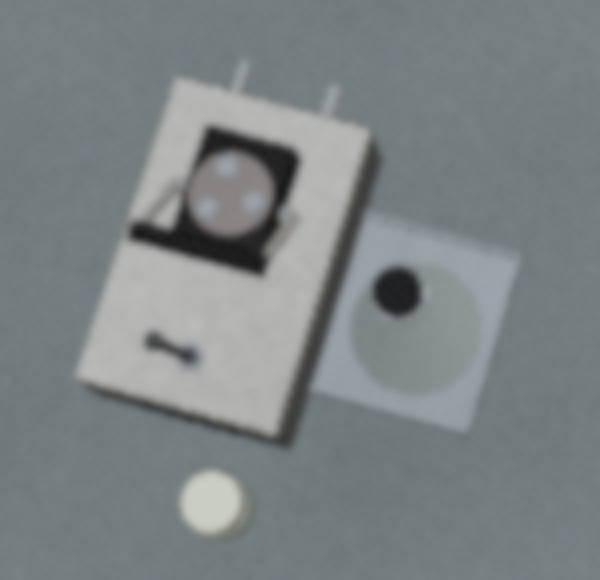

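View pics/scenec.png

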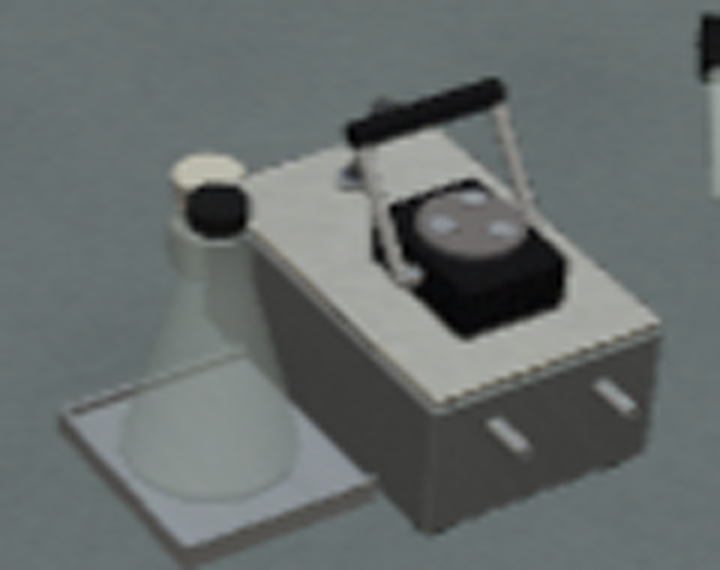

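```bash
cat > fit.py <<'E'
from h import *
from scipy.optimize import least_squares
S={n:snapshot(n) for n in("scene","top")}
T=lambda x,y:(160+(x+.5)/4-.5,200+(y+.5)/4-.5); C=lambda x,y:(295+(x+.5)/6-.5,175+(y+.5)/6-.5)
ob=[("top",(100,65,85),T(176,80)),("top",(100,-65,85),T(371,130)),("top",(-100,-65,85),T(279,437)),("top",(-100,65,85),T(78,379)),
("top",(-12.4,38.5,155.7),T(136,233)),("top",(-12.4,-38.5,155.7),T(259,265)),("top",(-68,0,88),T(190,356)),("top",(-68,15.7,120.4),T(152,341)),
("scene",(100,-65,85),C(438,402)),("scene",(100,65,85),C(658,325)),("scene",(-12.4,-38.5,155.7),C(359,132)),("scene",(-12.4,38.5,155.7),C(494,93)),("scene",(-68,0,88),C(352,179))]
def W(p,l):
    c,s=np.cos(p[2]),np.sin(p[2]); l=np.array(l)/1000
    return np.array([p[0]+c*l[0]-s*l[1],p[1]+s*l[0]+c*l[1],l[2]])
if __name__=="__main__":
    f=lambda p:np.concatenate([proj(S[n],W(p,l))-px for n,l,px in ob])
    r=least_squares(f,[.5,.2,-.3],loss="soft_l1"); print(r.x.round(4)); print(f(r.x).reshape(-1,2).round(1))
    for l in [(-12.4,0,155.7),(30,0,100),(-68,0,88),(-68,15.7,120.4)]: print(l,W(r.x,l).round(4))
E
python3 fit.py
```

```text
[ 0.5054  0.2111 -0.2805]
[[-0.6 -1.8]
 [ 0.3 -0.9]
 [-0.6 -0.2]
 [-1.5  0.1]
 [-0.  -0.5]
 [ 0.6  0.1]
 [-0.2  0.1]
 [ 0.7  0. ]
 [-1.   0. ]
 [ 0.8 -1.2]
 [-1.1  0.4]
 [-0.9 -0.5]
 [-0.7 -0.8]]
(-12.4, 0, 155.7) [0.4935 0.2145 0.1557]
(30, 0, 100) [0.5343 0.2028 0.1   ]
(-68, 0, 88) [0.4401 0.2299 0.088 ]
(-68, 15.7, 120.4) [0.4444 0.245  0.1204]
```

Request:
{"op": "drive_tool", "data": {
  "steps": "-0.353 -0.156 0 0 0 -0.073 0;-0.353 -0.156 0 0 0 -0.073 0;-0.353 -0.156 0 0 0 -0.073 0;-0.353 -0.156 0 0 0 -0.073 0;-0.353 -0.156 0 0 0 -0.073 0;-0.353 -0.156 0 0 0 -0.073 0;-0.353 -0.156 0 0 0 -0.073 0;-0.353 -0.156 0 0 0 -0.073 0;-0.353 -0.156 0 0 0 -0.073 0;-0.353 -0.156 0 0 0 -0.073 0;-0.353 -0.156 0 0 0 -0.073 0;-0.353 -0.156 0 0 0 -0.073 0;-0.353 -0.156 0 0 0 -0.073 0;-0.353 -0.156 0 0 0 -0.073 0;-0.353 -0.156 0 0 0 -0.073 0"
}}

```text
time: 3.15
ee_pos: [0.4581, 0.225, 0.4049]
tool_rot: [0.139, 0.99, 0.0, 0.0]
wrist_force: [-0.0, -0.3, -0.3]
gripper_width: -0.002
grasp_force: 0.0
```

```bash
cat > w.py <<'E'
from h import *; from fit import W
import sys
s=snapshot("wrist"); cv2.imwrite(f"pics/{sys.argv[1]}.png",s["color"][:,:,::-1])
st=arm.read_state(); p=np.array(st["ee_pos"]); P=[.5054,.2111,-.2805]
c,q=np.cos(P[2]),np.sin(P[2]); d=p[:2]-P[:2]
print("local",(c*d[0]+q*d[1]).round(4),(-q*d[0]+c*d[1]).round(4),"tip z",(p[2]-.173).round(4),st["tool_rot"],st["time"],st["gripper_width"],st["wrist_force"])
for k in ["feed_pump_bar","feed_pump_clamp_pivot","feed_pump_bat","feed_pump_switch_pivot"]:
    print(k,[(np.round(x["centre"],1),round(x["conf"],2)) for x in nets.place_of(s,k)[:2]])
for l in [(-12.4,0,155.7),(54,0,155.7),(30,0,100),(-68,15.7,120.4),(-68,-15.7,120.4),(-68,0,88)]: print(l,proj(s,W(P,l)).round(1))
E
python3 w.py w1
```

```text
local -0.0488 -0.0001 tip z 0.2319 [1.39230308e-01 9.90260018e-01 1.05299191e-04 8.48889871e-05] 3.3 0.003473121400563753 [0.1357021  0.52134966 0.22045715]
feed_pump_bar []
feed_pump_clamp_pivot []
feed_pump_bat [(array([343. , 204.5]), 0.64)]
feed_pump_switch_pivot [(array([310.9, 191.9]), 0.88)]
(-12.4, 0, 155.7) [313.1 313.9]
(54, 0, 155.7) [313.  410.3]
(30, 0, 100) [313.1 329.1]
(-68, 15.7, 120.4) [339.2 203.5]
(-68, -15.7, 120.4) [287.2 203.4]
(-68, 0, 88) [313.2 192. ]
```

View pics/w1.png

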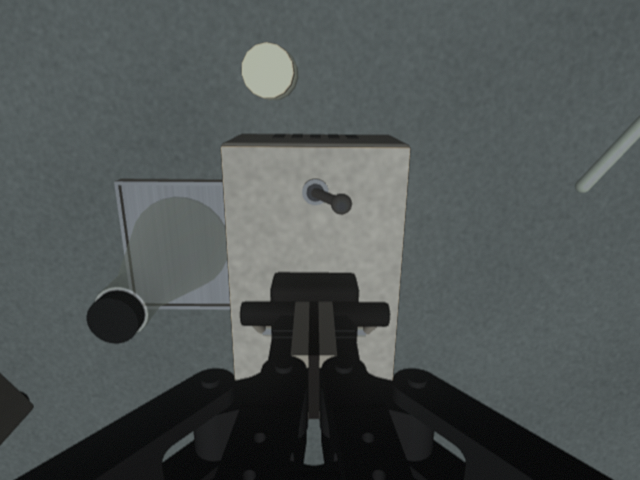

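The wrist view shows the bar at (315,313) across its arms, where predicted. The bat's ball is at (343,204), leaning to +y, and the shut fingertips are in front of the bar.

Request:
{"op": "drive_tool", "data": {
  "steps": "0 0 0.03 0 0 0 0;0 0 0.06 0 0 0 0;0 0 0.084 0 0 0 0;0 0 0.084 0 0 0 0;-0.008 0 0.084 0 0 0 0;-0.016 0 0.084 0 0 0 0;-0.022 0 0.084 0 0 0 0;-0.028 0 0.084 0 0 0 0;-0.034 0 0.084 0 0 0 0;-0.034 0 0.084 0 0 0 0"
}}

```text
time: 4.33
ee_pos: [0.493, 0.2143, 0.3228]
tool_rot: [0.14, 0.99, 0.001, 0.001]
wrist_force: [-3.3, 2.0, 2.5]
gripper_width: 0.001
grasp_force: 1.6
```

Request:
{"op": "drive_tool", "data": {
  "steps": "-0.005 0 0 0 0 0 0;-0.010 0 0 0 0 0 0;-0.015 0 0 0 0 0 0;-0.020 0 0 0 0 0 0;-0.025 0 0 0 0 0 0;-0.030 0 0 0 0 0 0;-0.035 0 0 0 0 0 0;-0.038 0 0 0 0 0 0;-0.038 0 0 0 0 0 0;-0.038 0 0 0 0 0 0"
}}

```text
time: 5.17
ee_pos: [0.5283, 0.2038, 0.3205]
tool_rot: [0.14, 0.99, -0.0, -0.0]
wrist_force: [-0.8, 0.3, 0.4]
gripper_width: -0.001
grasp_force: 0.0
```

```bash
python3 w.py w2
python3 - <<'E'
from h import *
s=snapshot("scene"); cv2.imwrite("pics/s2.png",cv2.resize(s["color"][120:270,295:445,::-1],None,fx=4,fy=4))
E
```

```text
local 0.0237 -0.0006 tip z 0.1477 [ 1.39850158e-01  9.90172674e-01  3.23209449e-05 -8.33425502e-05] 5.3167 -0.0031468505690049587 [-0.73997377 -0.91351945 -0.28296434]
feed_pump_bar [(array([316.8, 443. ]), 0.88)]
feed_pump_clamp_pivot [(array([317.8, 287.8]), 0.64)]
feed_pump_bat [(array([360.8,  65.4]), 0.67)]
feed_pump_switch_pivot [(array([318. ,  74.1]), 0.56)]
(-12.4, 0, 155.7) [315. 240.]
(54, 0, 155.7) [314.9 407.4]
(30, 0, 100) [314.6 286.5]
(-68, 15.7, 120.4) [357.9  64.5]
(-68, -15.7, 120.4) [271.7  64.5]
(-68, 0, 88) [314.6  69.6]
```

View pics/s2.png

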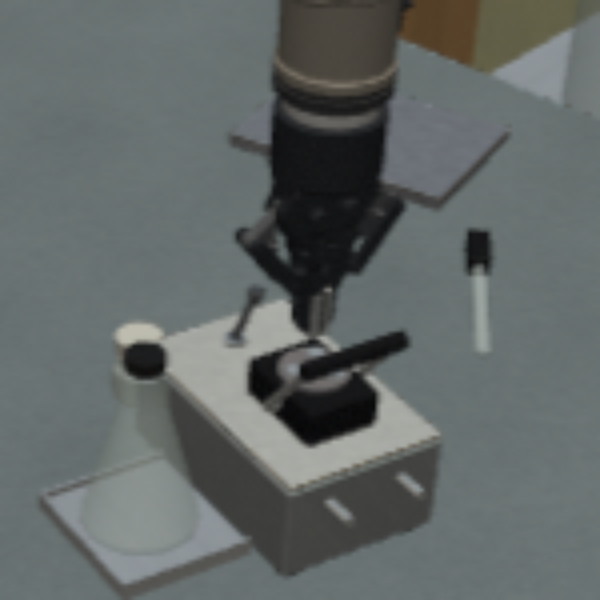

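The scene crop shows the bail snapped over to the far side, with the bar at (355,355), leaning to +x. The switch is still off and the flask is in place. Next I go to the +y side of the bat.

Request:
{"op": "drive_tool", "data": {
  "steps": "0.03 0.01 -0.02 0 0 0 0;0.06 0.03 -0.02 0 0 0 0;0.092 0.053 -0.02 0 0 0 0;0.092 0.053 -0.02 0 0 0 0;0.092 0.053 -0.02 0 0 0 0;0.092 0.053 0.01 0 0 0 0;0.092 0.053 0.038 0 0 0 0;0.092 0.053 0.038 0 0 0 0;0.092 0.053 0.038 0 0 0 0"
}}

```text
time: 6.32
ee_pos: [0.4549, 0.2795, 0.2819]
tool_rot: [0.14, 0.99, -0.001, -0.001]
wrist_force: [0.4, -0.3, 0.8]
gripper_width: -0.002
grasp_force: 0.0
```

```bash
python3 w.py w3
```

```text
local -0.0672 0.0525 tip z 0.1113 [1.40309768e-01 9.90106608e-01 7.33598011e-04 1.23896133e-03] 6.4667 0.0035809468555028177 [-0.34816253  0.10366387  0.49498137]
feed_pump_bar []
feed_pump_clamp_pivot []
feed_pump_bat [(array([214.9, 332.9]), 0.79)]
feed_pump_switch_pivot [(array([188.8, 294.4]), 0.94)]
(-12.4, 0, 155.7) [145.4 551.8]
(54, 0, 155.7) [168.4 683.5]
(30, 0, 100) [200.9 496.5]
(-68, 15.7, 120.4) [207.7 335.8]
(-68, -15.7, 120.4) [117.9 336. ]
(-68, 0, 88) [188.3 294.9]
```

View pics/w3.png

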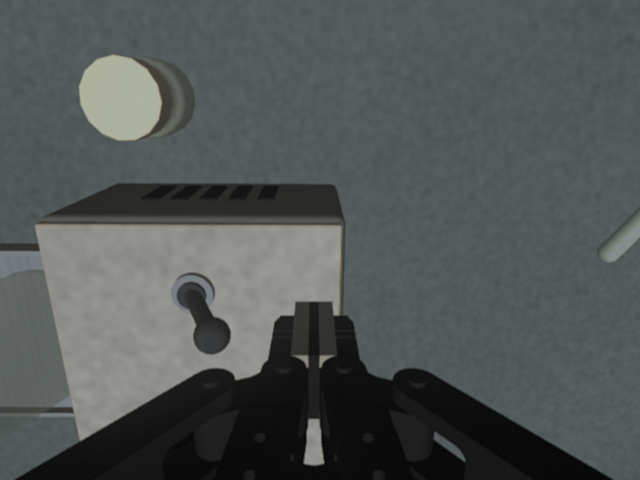

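The wrist view shows the ball at (212,335) and the shut fingers at (314,335), clear on its +y side with nothing between them.

Request:
{"op": "drive_tool", "data": {
  "steps": "0 -0.008 0 0 0 0 0;0 -0.014 0 0 0 0 0;0 -0.018 0 0 0 0 0;0 -0.022 0 0 0 0 0;0 -0.026 0 0 0 0 0;0 -0.030 0 0 0 0 0;0 -0.034 0 0 0 0 0;0 -0.037 0 0 0 0 0;0 -0.037 0 0 0 0 0;0 -0.037 0 0 0 0 0"
}}

```text
time: 7.5
ee_pos: [0.4441, 0.2445, 0.2825]
tool_rot: [0.14, 0.99, -0.0, -0.0]
wrist_force: [0.1, -0.6, -0.3]
gripper_width: -0.001
grasp_force: 0.0
```

```bash
python3 w.py w4
```

```text
local -0.0681 0.0155 tip z 0.1096 [ 1.39917884e-01  9.90163109e-01 -6.82548579e-06 -5.17965123e-05] 7.65 0.0010783269530077089 [ 0.36174041 -0.02273582  0.35285667]
feed_pump_bar []
feed_pump_clamp_pivot []
feed_pump_bat [(array([228.1, 342.2]), 0.9)]
feed_pump_switch_pivot []
(-12.4, 0, 155.7) [263.6 559.4]
(54, 0, 155.7) [270.5 691.3]
(30, 0, 100) [280.2 501.6]
(-68, 15.7, 120.4) [314.  341.2]
(-68, -15.7, 120.4) [223.7 341.2]
(-68, 0, 88) [276.5 299.2]
```

View pics/w4.png

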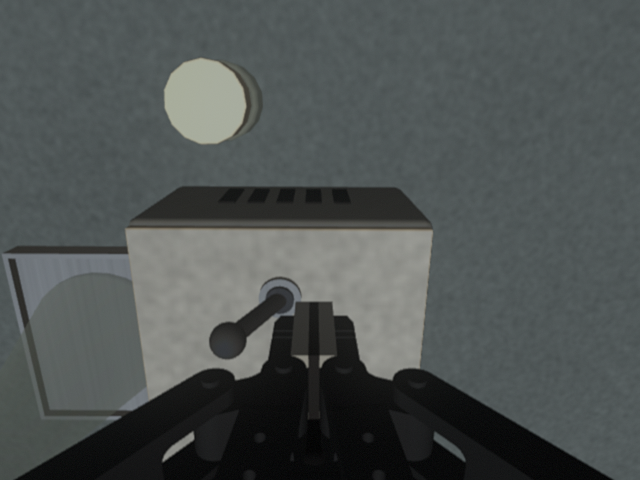

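The wrist view shows the bat over to the tray side, with its ball at (228,341), which is the predicted "on" position. I back off, rise, and check once more.

Request:
{"op": "drive_tool", "data": {
  "steps": "0 0.015 0 0 0 0 0;0 0.025 0 0 0 0 0;0 0.03 -0.03 0 0 0 0;0 0.03 -0.07 0 0 0 0;0 0.05 -0.11 0 0 0 0;0.04 0.08 -0.13 0 0 0 0;0.08 0.11 -0.13 0 0 0 0;0.08 0.13 -0.13 0 0 0 0;0.08 0.13 -0.13 0 0 0 0;0.08 0.13 -0.13 0 0 0 0"
}}

```text
time: 8.68
ee_pos: [0.4023, 0.3937, 0.4127]
tool_rot: [0.138, 0.99, 0.0, 0.0]
wrist_force: [-0.6, -0.5, -0.2]
gripper_width: -0.0
grasp_force: 0.0
```

Run:
```python
from h import *
s=snapshot("top"); a=s["color"][200:345,160:310,::-1]; t=snapshot("scene")["color"][160:305,270:420,::-1]
cv2.imwrite("pics/fin.png",cv2.resize(np.hstack([a,t]),(800,387),interpolation=cv2.INTER_CUBIC)); st=arm.read_state(); print(st["time"],st["wrist_force"])
```

```text
8.7833 [-0.25598186  0.21132828  0.08943184]
```

View pics/fin.png

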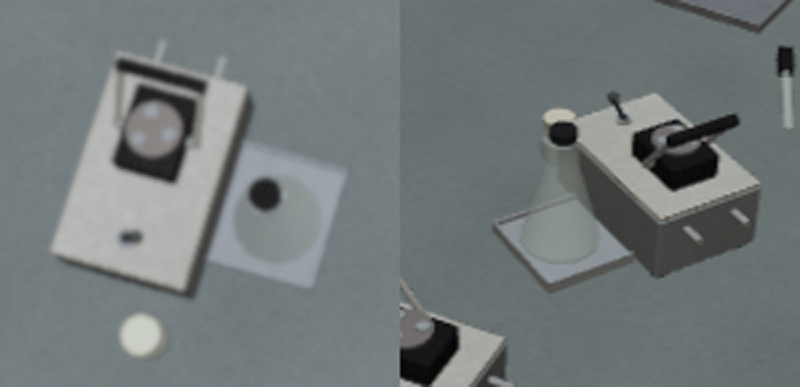

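The top and scene crops show the bail clamped to the far side with its bar at (160,75), and the bat leaning to the tray at (130,238) and (615,100). The pump, flask and jar have not moved, and the arm is clear.

```bash
python3 -c "
from workcell import arm
print(arm.finish_job())"
```

```text
the job is handed in; nothing more can be done
None
```

The feed pump's bail is snapped over to clamped and its switch is on, done in that order; in the final images the pump, flask and jar had not moved. I handed the job in at about 9 s with the arm clear.

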